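# Clamp a mould insert for engraving

## Task

Clamp the mould insert down for engraving: with the outside of a finger push the swung-out steel clamp strap round over the insert until it is fully home against the hook post, and only then push the cam lever on the strap all the way down to level, so that the pressure foot bears on the insert. Only push: do not lift or shift the insert, and leave the jar, the brush and the steel bush where they are; finish with the hand clear of everything.

Things in the scene. Friction and masses are not known exactly. Their poses are not given: they have to be found in the camera images.
- fixture: Steel clamping fixture, fixed to the bench: plate 170 (x) x 250 (y) x 15 mm, origin at the centre of its underside, on the bench. Own axes: z up; the insert lies in the middle, the strap pivots at y = +85 mm, and the grey hook post stands at y = -102 to -68 mm, x = +16 to +46 mm, 87 mm high, with a lip over the strap from x = +2 mm, 75 mm above the bench. Turned up to 0.35 rad either way.
- strap (a joint): Swing of the clamp strap about the vertical pivot, rad: 0 = home, along the fixture's -y over the insert, its free end under the lip and against the hook post (hard stop); grows as it swings out to the fixture's -x side (at most 1.75), where it starts (0.8 to 1.4). It stays where it is left; about 2 N at 150 mm from the pivot moves it.
- strap_pivot (a point): Point on the strap's vertical pivot axis, at mid-thickness of the strap (63 mm above the bench). A low round nut, radius 12 mm, stands 9 mm above the strap here.
- strap_end (a point): Point near the strap's free end, on its centre line 150 mm from the pivot, at mid-thickness; nothing stands on the strap here. The strap is a flat steel bar 200 mm long, 32 mm wide, 14 mm thick, from 56 to 70 mm above the bench, running from 15 mm behind the pivot to 185 mm beyond it.
- foot: Brass pressure foot under the strap, 85 mm from the pivot: disc of radius 13 mm, origin at the centre of its underside. The lever drives it down 5 mm per rad: it clears the top of the insert by about 3 to 5 mm at the start, and bears on it when the strap is home and the lever is down.
- lever (a joint): Angle of the cam lever above level, rad: 0 = fully down (level, lying back along the strap over the pivot, hard stop), grows as it rises; starts at 0.7 to 1.1, leaning towards the pivot. It swings in the upright plane through the strap's length, turns with the strap, and stays where it is left; about 8 N square to it at the grip moves it, 13 N near the end as the foot bites.
- lever_hinge (a point): Centre of the lever's level hinge axis, which lies across the strap 85 mm from the pivot and 90 mm above the bench, in a cam block on the strap (31 mm wide, 34 mm along the strap, top 107 mm above the bench).
- lever_grip (a point): Middle of the lever's black flat grip, 75 mm from the hinge: the grip is 65 mm long (40 to 105 mm from the hinge), 26 mm wide and 12 mm thick.
- insert: Loose aluminium mould insert, 80 x 80 x 32 mm, 0.7 kg, with a shallow relief on top; origin at the centre of its underside, which lies on the fixture plate 15 mm above the bench (its top is at 47 mm). It lies between low stops, about square to the fixture.
- jar: Jar, radius 30 mm, 70 mm high, upright on the bench beyond the pivot end of the fixture; origin at the centre of its underside. A bystander.
- brush: Brush lying on the bench beyond the fixture's far (+x) side; roughly along the fixture's y. A bystander.
- bush: Steel guide bush, a tube of radius 22 mm, 45 mm high, upright on the bench beyond the hook-post end of the fixture; origin at the centre of its underside. A bystander.
Not all that is in view belongs to the job. There is more than one size of the insert; the one meant has the size given above.

How it is judged:
By the outcome, as a careful person would: the job done as asked, in the order asked, and still so for the second after the job is handed in, with the robot touching nothing.
It also fails if it takes over 54 s, if anything falls off the work surface, if the arm or the gripper's body presses on something with over 40 N, if the wrist force passes 120 N, or if a joint passes its speed limit or range.

## Robot

A 6-joint arm with a two-finger parallel gripper is mounted at the origin on the work surface. World frame = base frame: x ahead of the robot, y to its left, z up, the work surface at z = 0. Lengths are in mm, angles in rad, forces in N, time in s.
With the tool pointing down it reaches from about 400 to 925 mm from the base axis. Payload 12.5 kg.
Tool frame: the origin (TCP) lies on the centre line of the jaws, within the pads' length; the fingertips stand 14 mm ahead of it and the grasp point (between the pads) lies 5 mm behind it; z points along the fingers, x is the direction in which the jaws open and shut, and the axes are right-handed (so a half turn about z gives the same grasp; the last joint's range is limited). The gripper opens to 95 mm and grips with 3 to 60 N. Pads are 20 mm wide; open, the fingers measure 119 mm over their backs; the gripper's body (75 mm by 180 mm) begins 59 mm behind the grasp point.
Start: joints at [1.226, 0.491, 1.559, -0, 1.092, -0.106], TCP at [147.817, 607.285, 228.661] pointing down, gripper open.
Joint ranges: [-3.1, 3.1], [-0.84, 2.19], [0.05, 2.79], [-1.13, 4.28], [0.06, 2.93], [-2.69, 2.69]. Speed limits (rad/s): [2.22, 2.22, 2.79, 3.14, 3.14, 3.14].

## Interface

Orientations are given as [roll, pitch, yaw] about the fixed x, y, z axes, in that order (R = Rz(yaw) Ry(pitch) Rx(roll)).
In Python, from cell import state, read_camera, job_done gives the robot as it stands.
- The arm moves only by the shell command python3 -m handwheel 'ROWS'. ROWS is JSON, a list of rows, each an object of numbers: "hand": the finger opening in m, from 0 to 0.0951; "x", "y", "z": the shift along the world's x, y, z in m; "spin": the turn about the world's z in units of 5 degrees (1.0 is 5 degrees). In form: [{"hand": .., "x": .., "y": .., "z": .., "spin": ..}, ...]. A call has 1 to 20 rows; each row is the pose to reach, as a shift and turn from the pose commanded when the call began; what a row does not reach only later rows make up. A row lasts 1/12 s, in which the tool goes at most 41.7 mm and 7.16 degrees, less where a joint would pass 70% of its speed; a pose out of reach is approached as far as the arm can. A call with a gripper value outside its range is refused whole. The fingers move at their own pace and stop on an object; the grip force is fixed at half the most. Time passes only in rows, so rows that repeat a pose let the fingers close. It gives the time, the measured TCP pose, the force and the opening at its end, in the units of the state.
- state(): the state, without advancing time (a new reading comes with each control period).
- read_camera(name): name is "scene" or "side" or "wrist"; returns a dict with "img" (480x640x3 uint8, red, green, blue), "fx", "fy", "cx", "cy" (pixels), "D" ([k1, k2, p1, p2, k3] as OpenCV has them; the pictures are not rectified), "T" (4x4, takes a point from camera to world coordinates). Camera axes: x right, y down, z forward; pixel columns grow to the right and rows downward; lengths in mm; the calibration is good to about 2 mm. A picture is of the moment at which its call begins. There is no depth.
- job_done(): hands the job in, once; it reports no verdict.
The state is a dict: "t": time; "joints": joint angles; "qvel": joint speeds; "tau": joint torques, N m; "eef_pos": TCP position; "tcp_rot": TCP orientation; "ft_force": force on the tool from outside, world axes, zero at the start; "moment": the same for the moment, N m; "opening": opening from 0.0 (shut) to 1.0 (fully open).
Only numpy, scipy, OpenCV 4.12 (cv2) and the standard library are available. Lean on these libraries where they do the work, as an engineer would, in place of code of your own. Each camera call takes 0.05 s, during which the arm holds its last target. There are 200 camera calls.

## Working session

There is one attempt and no reset: what is moved stays moved. The work goes in short steps, Python scripts to look and compute and a shell command to move; the robot and the scene stay as the last step left them, time stands still between calls to the robot, and variables do not carry over. Pictures are saved under pics/ and viewed, about 8 in all and at most 12, crops included, and the job is handed in when it is done.

```bash
mkdir -p pics; ls; cat > h.py <<'E'
import numpy as np, cv2
from cell import state, read_camera
def snap(n,f):
    c=read_camera(n); cv2.imwrite('pics/'+f+'.png',c['img'][:,:,::-1]); np.save('pics/'+f+'.npy',c,allow_pickle=True); return c
def load(f): return np.load('pics/'+f+'.npy',allow_pickle=True).item()
def K(c): return np.array([[c['fx'],0,c['cx']],[0,c['fy'],c['cy']],[0,0,1.]])
def ray(c,u,v):
    p=cv2.undistortPoints(np.array([[[u,v]]],float),K(c),np.array(c['D']))[0,0]
    T=np.array(c['T']); return T[:3,3],T[:3,:3]@np.array([p[0],p[1],1])
def onz(c,u,v,z):
    o,d=ray(c,u,v); return o+d*(z-o[2])/d[2]
def proj(c,P):
    T=np.linalg.inv(np.array(c['T'])); r=cv2.Rodrigues(T[:3,:3])[0]
    return cv2.projectPoints(np.array(P,float).reshape(-1,1,3),r,T[:3,3],K(c),np.array(c['D']))[0].reshape(-1,2)
def tri(a,b):
    (o1,d1),(o2,d2)=ray(*a),ray(*b); A=np.stack([d1,-d2],1); s=np.linalg.lstsq(A,o2-o1,rcond=None)[0]
    p,q=o1+d1*s[0],o2+d2*s[1]; return (p+q)/2,np.linalg.norm(p-q)
E
python3 - <<'E'
from h import *
for n in ['scene','side','wrist']:
    c=snap(n,n+'0'); print(n,np.round(np.array(c['T']),2).tolist(),c['fx'])
print(state())
E
```

```text
pics
scene [[-0.56, 0.58, -0.6, 1141.11], [0.83, 0.39, -0.4, 401.36], [-0.0, -0.72, -0.69, 708.07], [0.0, 0.0, 0.0, 1.0]] 525.7694046746681
side [[0.74, -0.4, 0.54, 110.49], [-0.68, -0.45, 0.59, -509.97], [0.01, -0.8, -0.6, 614.93], [0.0, 0.0, 0.0, 1.0]] 499.4452500027456
wrist [[0.24, 0.93, 0.28, 69.61], [0.97, -0.23, -0.07, 628.11], [-0.0, 0.28, -0.96, 385.25], [0.0, 0.0, 0.0, 1.0]] 330.4439905645018
{'t': 0.15, 'joints': array([ 1.22636005e+00,  4.91393271e-01,  1.55929060e+00,  2.69573202e-05,
        1.09166032e+00, -1.05625386e-01]), 'qvel': array([ 0.00087418, -0.00216845, -0.001132  , -0.00060635, -0.00240336,
       -0.00142422]), 'tau': array([ 2.15051128e-03, -6.12896562e+01, -2.58279812e+01,  6.92872424e-02,
        4.73123824e-02, -9.32760804e-05]), 'eef_pos': array([147.77984093, 607.127244  , 228.21975943]), 'tcp_rot': array([-3.14148964e+00,  7.44826684e-04,  1.33197303e+00]), 'ft_force': array([0.00667225, 0.73688479, 0.73651702]), 'moment': array([ 0.01463682,  0.00732428, -0.01876212]), 'opening': 1.0015504515994003}
```

View pics/scene0.png

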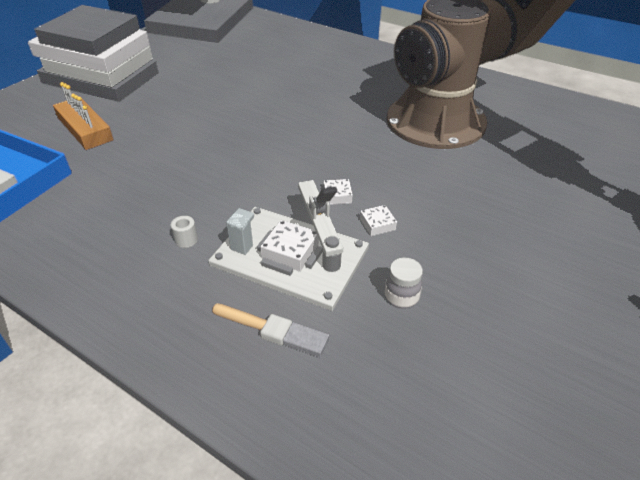

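View pics/side0.png

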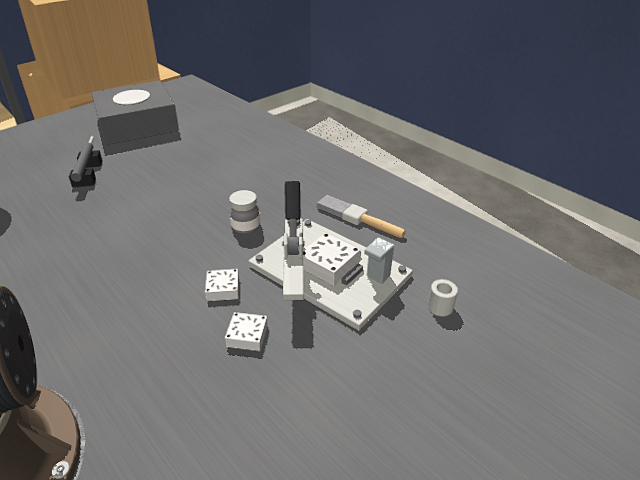

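The scene view shows the fixture at about (290,255), with the strap from the pivot nut (332,243) out to its end (308,185). The post is at (240,230), the bush at (184,231), the jar at (404,283) and the brush at (270,330). In the side view the strap runs from about (295,228) to (293,297), the black grip is at (293,200) and the post is at (380,260). For the insert there are three candidates: the block on the fixture at scene (290,244), and smaller decoys at (338,190) and (378,220). The one on the fixture is meant. Next I'll take one close crop of both views.

```bash
python3 - <<'E'
from h import *
a=load('scene0')['img'][165:310,200:380]; b=load('side0')['img'][170:335,235:420]
f=lambda i,w,h:cv2.resize(i,(w,h),interpolation=cv2.INTER_CUBIC)
A=f(a,400,322);B=f(b,400,357)
# scale 4 each, stacked separately
A=f(a,720,580);B=f(b,740,660)[:600]
cv2.imwrite('pics/cA.png',A[:,:,::-1]);cv2.imwrite('pics/cB.png',B[:,:,::-1])
E
```

```text
(no output)
```

View pics/cA.png

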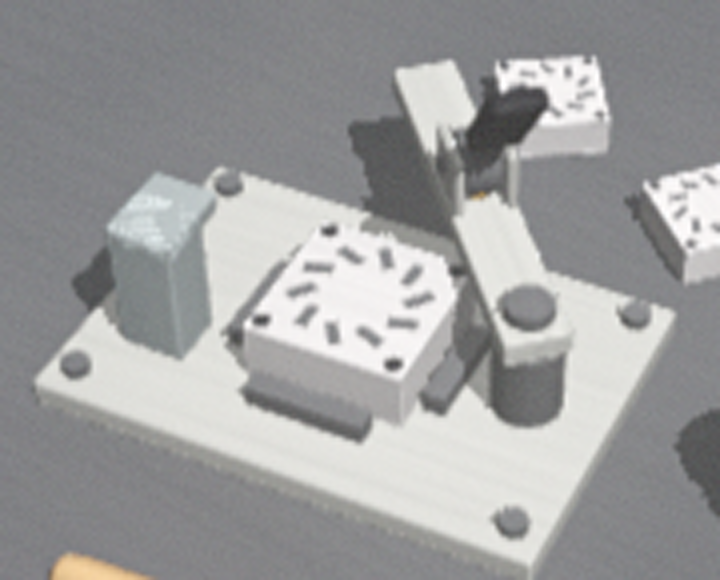

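View pics/cB.png

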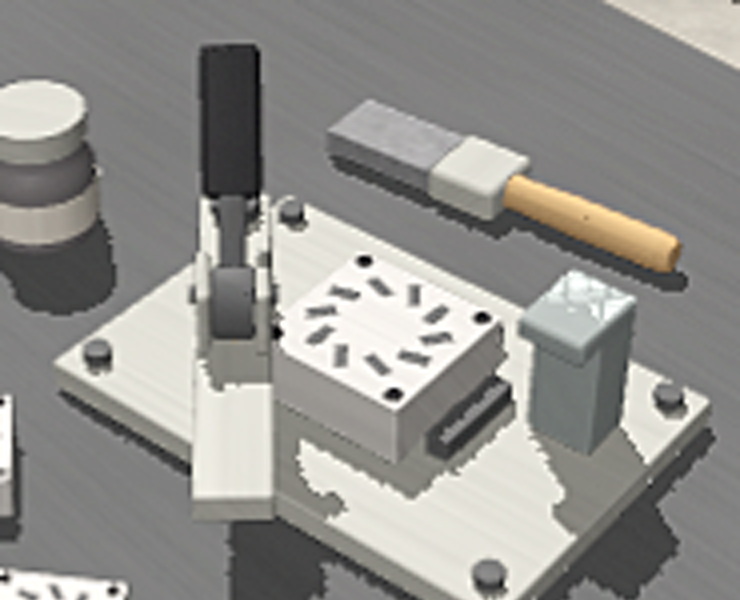

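```bash
python3 - <<'E'
from h import *
s=load('scene0'); d=load('side0')
A=lambda u,v:(s,200+(u+.5)/4-.5,165+(v+.5)/4-.5); B=lambda u,v:(d,235+(u+.5)/4-.5,170+(v+.5)/4-.5)
P={'scrL':[(75,362),(668,396)],'scrBack':[(229,181),(489,575)],'scrR':[(637,314),(97,352)],'scrF':[(512,521),(291,212)],
'endA':[(397,70),(273,498)],'endB':[(455,62),(193,498)],'postNearLip':[(158,174),(0,0)],'insHoleBk':[(330,230),(394,394)],'insHoleF':[(393,364),(364,261)],'insHoleL':[(261,320),(483,317)]}
R={}
for k,(a,b) in P.items():
    if b==(0,0): continue
    p,e=tri(A(*a),B(*b)); R[k]=p; print(k,p.round(1),round(e,1))
sc=[R[k] for k in('scrL','scrBack','scrR','scrF')]; c=np.mean(sc,0)
ax=(sc[2]-sc[1]+sc[3]-sc[0]); yaw=np.arctan2(ax[1],ax[0])-np.pi/2
print('c',c.round(1),'yaw',yaw, 'spans',np.linalg.norm(sc[2]-sc[1]),np.linalg.norm(sc[1]-sc[0]))
Y=np.array([-np.sin(yaw),np.cos(yaw)]);X=np.array([np.cos(yaw),np.sin(yaw)])
piv=c[:2]+85*Y; print('pivot pred',piv,'nut seen',onz(*A(528,302),79))
pn=onz(*A(528,302),79)[:2]
e=(R['endA']+R['endB'])[:2]/2
for p in(piv,pn):
    v=e-p; print('strap len',np.linalg.norm(v),'angle',np.arctan2(-v@X,-v@Y))
# lever plane: vertical plane through pivot and strap dir; intersect rays
n=np.array([-v[1],v[0],0])/np.linalg.norm(v); u=np.array([v[0],v[1],0])/np.linalg.norm(v)
P0=np.array([pn[0],pn[1],0])
for nm,q in [('A gripTip',A(530,92)),('A grip base',A(485,140)),('B tip',B(230,47)),('B base',B(230,193)),('A mid',A(508,116))]:
    o,dd=ray(*q); t=((P0-o)@n)/(dd@n); w=o+dd*t; print(nm,w.round(1),'along',round((w-P0)@u,1),'ang',np.arctan2(w[2]-90,85-(w-P0)@u),np.hypot(w[2]-90,85-(w-P0)@u))
E
```

```text
scrL [ 679.  -123.    18.6] 0.9
scrBack [ 540.2 -144.    18.9] 0.1
scrR [508.1  74.3  18. ] 0.3
scrF [646.6  94.7  18. ] 0.8
endA [471.6 -89.   68.2] 2.2
endB [449.3 -68.6  67.8] 0.7
insHoleBk [565.9 -60.8  46.6] 0.7
insHoleF [620.7  14.9  46.3] 0.5
insHoleL [631.6 -50.5  46.6] 0.3
c [593.5 -24.5  18.4] yaw 0.14694153393527332 spans 220.65756224984844 140.33902802768245
pivot pred [581.02474798  59.57692741] nut seen [583.6696854   60.57726634  79.        ]
strap len 183.53346102654334 angle 0.8637809004182162
strap len 186.030143030611 angle 0.8709666446835737
A gripTip [580.   56.4 189.4] along 5.5 ang 0.8964200127526167 127.26660950778033
A grip base [535.9   6.6 111.7] along 72.1 ang 1.0334432942449479 25.295269044164467
B tip [547.   19.1 191.3] along 55.4 ang 1.2864136099626382 105.52160656098627
B base [516.2 -15.7 152.5] along 101.9 ang 1.8343201026117855 64.76974439270921
A mid [559.7  33.5 153.4] along 36.2 ang 0.914033141593508 80.00684761283361
```

The insert holes measure z≈46.5, the screws z≈18 (plate top 15) and the strap end z≈68–70. All agree with the text. The pivot is at about (582,60), the yaw is 0.147, the strap angle is about 0.87 and the lever is at about 0.95. I'll go round first with the fingers shut.

```bash
python3 -m handwheel '[{"hand":0,"x":0.126,"y":-0.158,"z":0.03,"spin":-6},{"hand":0,"x":0.252,"y":-0.317,"z":0.03,"spin":-12},{"hand":0,"x":0.252,"y":-0.317,"z":0.03,"spin":-12},{"hand":0,"x":0.252,"y":-0.317,"z":0.03,"spin":-12},{"hand":0,"x":0.252,"y":-0.317,"z":0.03,"spin":-12},{"hand":0,"x":0.252,"y":-0.317,"z":0.03,"spin":-12},{"hand":0,"x":0.252,"y":-0.317,"z":0.03,"spin":-12},{"hand":0,"x":0.252,"y":-0.317,"z":0.03,"spin":-12},{"hand":0,"x":0.252,"y":-0.317,"z":0.03,"spin":-12},{"hand":0,"x":0.252,"y":-0.317,"z":0.03,"spin":-12},{"hand":0,"x":0.252,"y":-0.317,"z":0.03,"spin":-12},{"hand":0,"x":0.252,"y":-0.317,"z":0.03,"spin":-12},{"hand":0,"x":0.252,"y":-0.317,"z":0.03,"spin":-12}]'
```

```text
t: 1.23
eef_pos: [399.5, 290.4, 258.5]
tcp_rot: [-3.142, 0.0, 0.284]
ft_force: [0.5, 0.5, 0.1]
opening: 0.146
```

```bash
python3 -m handwheel '[{"hand":0,"x":0.037,"y":-0.317,"z":0,"spin":-11.5},{"hand":0,"x":0.037,"y":-0.317,"z":0,"spin":-11.5},{"hand":0,"x":0.037,"y":-0.317,"z":0,"spin":-11.5},{"hand":0,"x":0.037,"y":-0.317,"z":0,"spin":-11.5},{"hand":0,"x":0.037,"y":-0.317,"z":0,"spin":-11.5},{"hand":0,"x":0.037,"y":-0.317,"z":0,"spin":-11.5},{"hand":0,"x":0.037,"y":-0.317,"z":0,"spin":-11.5},{"hand":0,"x":0.037,"y":-0.317,"z":0,"spin":-11.5},{"hand":0,"x":0.037,"y":-0.317,"z":0,"spin":-11.5},{"hand":0,"x":0.037,"y":-0.317,"z":0,"spin":-11.5},{"hand":0,"x":0.037,"y":-0.317,"z":0,"spin":-11.5},{"hand":0,"x":0.037,"y":-0.317,"z":0,"spin":-11.5}]'; python3 - <<'E'
from h import *
c=snap('wrist','w1'); s=state(); print(s['eef_pos'],s['tcp_rot'],s['opening'])
E
```

```text
t: 2.23
eef_pos: [436.6, -25.2, 258.6]
tcp_rot: [-3.142, 0.0, -0.715]
ft_force: [-0.9, -0.2, -0.5]
opening: 0.003
[436.68370343 -25.25411401 258.63950908] [-3.14157865e+00  1.08378260e-04 -7.15222600e-01] 0.006535924570875723
```

View pics/w1.png

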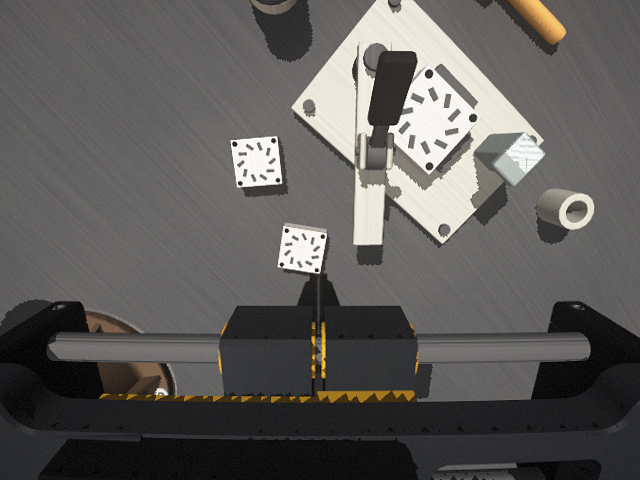

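The wrist view shows the strap end at (354–383, 244), the nut at (376,57), the lever tip at (398,55) and the post at (518,155). I'll check these against the earlier estimates.

```bash
python3 - <<'E'
from h import *
c=load('w1'); s=load('scene0')
a,b=onz(c,354,244,70),onz(c,383,244,70); n=onz(c,376,57,79)
print(a,b,np.linalg.norm(a-b),n); e=(a+b)/2; v=e[:2]-n[:2]; print(np.linalg.norm(v),'world ang',np.degrees(np.arctan2(v[1],v[0])))
print('nut tri',tri((c,376,57),(s,200+528/4,165+302/4)))
print('tip tri',tri((c,398,54),(s,200+528/4,165+90/4)))
d=v/np.linalg.norm(v)
for p in((c,398,54),(c,384,115),(c,391,87)):
    pass
p=onz(c,427,119,47);print('ins ctr ~',p)
E
```

```text
[450.072937   -67.36990654  70.        ] [474.08713082 -88.20507256  70.        ] 31.79285530255114 [580.93148896  61.698754    79.        ]
183.25414185529308 world ang -130.43318095233974
nut tri (array([581.88844182,  61.17356397,  76.86749141]), np.float64(1.5494870197696204))
tip tri (array([566.18765313,  47.10272357, 176.6321872 ]), np.float64(1.0167197121074167))
ins ctr ~ [593.55730556 -18.03078519  47.        ]
```

```bash
python3 -m handwheel '[{"hand":0,"z":-0.04},{"hand":0,"z":-0.08},{"hand":0,"z":-0.12},{"hand":0,"z":-0.16},{"hand":0,"z":-0.188},{"hand":0,"z":-0.188},{"hand":0,"z":-0.188}]'; python3 - <<'E'
import numpy as np
P=np.array([582,60.5]);yaw=.147;prev=np.array([436.7,-25.2])
for s,th in [(28,49.3),(28,40),(28,30),(28,20),(28,10),(28,5),(28,2),(28,0)]:
    t=np.radians(th);X=np.array([np.cos(yaw),np.sin(yaw)]);Y=np.array([-np.sin(yaw),np.cos(yaw)])
    p=P+160*(-Y*np.cos(t)-X*np.sin(t))+s*(Y*np.sin(t)-X*np.cos(t)); print(th,p.round(1),'yaw',round(np.degrees(yaw)-th,1),'shift',(p-prev).round(1),'spin',(np.degrees(yaw)-th+41)/5)
E
```

```text
49.3 [456.1 -42.2] yaw -40.9 shift [ 19.4 -17. ] spin 0.02449591768462085
40 [474.4 -61.1] yaw -31.6 shift [ 37.7 -35.9] spin 1.8844959176846203
30 [497.1 -78. ] yaw -21.6 shift [ 60.4 -52.8] spin 3.88449591768462
20 [522.5 -90.6] yaw -11.6 shift [ 85.8 -65.4] spin 5.88449591768462
10 [549.6 -98.7] yaw -1.6 shift [112.9 -73.5] spin 7.88449591768462
5 [ 563.6 -100.9] yaw 3.4 shift [126.9 -75.7] spin 8.884495917684621
2 [ 572.1 -101.6] yaw 6.4 shift [135.4 -76.4] spin 9.48449591768462
0 [ 577.7 -101.9] yaw 8.4 shift [141.  -76.7] spin 9.884495917684621invalid input
```

```bash
python3 -m handwheel '[{"hand":0,"x":0,"y":0,"z":-0.04,"spin":0},{"hand":0,"x":0,"y":0,"z":-0.08,"spin":0},{"hand":0,"x":0,"y":0,"z":-0.12,"spin":0},{"hand":0,"x":0,"y":0,"z":-0.16,"spin":0},{"hand":0,"x":0,"y":0,"z":-0.188,"spin":0},{"hand":0,"x":0,"y":0,"z":-0.188,"spin":0},{"hand":0,"x":0,"y":0,"z":-0.188,"spin":0}]'
```

```text
t: 2.87
eef_pos: [436.5, -25.8, 70.3]
tcp_rot: [3.14, 0.003, -0.717]
ft_force: [0.6, 0.6, -0.0]
opening: 0.003
```

Next I approach the strap and swing it to about 30°, slowly.

```bash
python3 -m handwheel '[{"hand":0,"x":0.010,"y":-0.009,"z":0,"spin":0},{"hand":0,"x":0.016,"y":-0.014,"z":0,"spin":0},{"hand":0,"x":0.020,"y":-0.017,"z":0,"spin":0},{"hand":0,"x":0.023,"y":-0.022,"z":0,"spin":0.4},{"hand":0,"x":0.028,"y":-0.027,"z":0,"spin":0.9},{"hand":0,"x":0.033,"y":-0.032,"z":0,"spin":1.4},{"hand":0,"x":0.038,"y":-0.036,"z":0,"spin":1.9},{"hand":0,"x":0.045,"y":-0.042,"z":0,"spin":2.6},{"hand":0,"x":0.053,"y":-0.048,"z":0,"spin":3.3},{"hand":0,"x":0.060,"y":-0.053,"z":0,"spin":3.9},{"hand":0,"x":0.060,"y":-0.053,"z":0,"spin":3.9}]'; python3 - <<'E'
from h import *
snap('scene','s2'); print(state()['eef_pos'],state()['ft_force'])
E
```

```text
t: 3.78
eef_pos: [498.6, -81.0, 71.9]
tcp_rot: [-3.141, -0.003, -0.377]
ft_force: [-0.3, 1.0, 0.3]
opening: 0.006
[497.72308697 -80.43582374  71.63962436] [-0.11333327 -0.33424783 -0.14835458]
```

View pics/s2.png

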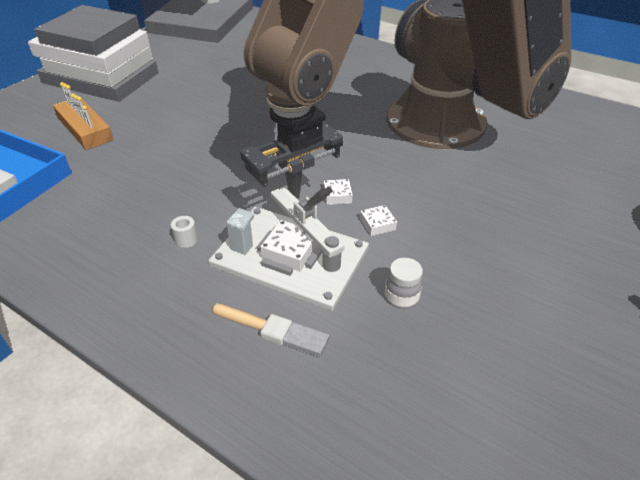

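The strap is following: its end has moved to about (275,195) in the scene view and the insert is undisturbed. I'll continue to about 2°.

```bash
python3 -m handwheel '[{"hand":0,"x":0.006,"y":-0.003,"z":0,"spin":0.5},{"hand":0,"x":0.012,"y":-0.006,"z":0,"spin":1},{"hand":0,"x":0.019,"y":-0.009,"z":0,"spin":1.5},{"hand":0,"x":0.025,"y":-0.012,"z":0,"spin":2},{"hand":0,"x":0.032,"y":-0.015,"z":0,"spin":2.5},{"hand":0,"x":0.039,"y":-0.017,"z":0,"spin":3},{"hand":0,"x":0.046,"y":-0.019,"z":0,"spin":3.5},{"hand":0,"x":0.052,"y":-0.021,"z":0,"spin":4},{"hand":0,"x":0.058,"y":-0.022,"z":0,"spin":4.4},{"hand":0,"x":0.063,"y":-0.023,"z":0,"spin":4.8},{"hand":0,"x":0.068,"y":-0.023,"z":0,"spin":5.2},{"hand":0,"x":0.072,"y":-0.0235,"z":0,"spin":5.5},{"hand":0,"x":0.072,"y":-0.0235,"z":0,"spin":5.5}]'
```

```text
t: 4.92
eef_pos: [569.2, -103.2, 71.1]
tcp_rot: [3.141, -0.001, 0.102]
ft_force: [-0.3, -0.6, 0.1]
opening: 0.001
```

```bash
python3 -m handwheel '[{"hand":0,"x":0.002,"y":0,"z":0,"spin":0.2},{"hand":0,"x":0.004,"y":0.0005,"z":0,"spin":0.3},{"hand":0,"x":0.006,"y":0.001,"z":0,"spin":0.4},{"hand":0,"x":0.007,"y":0.001,"z":0,"spin":0.4},{"hand":0,"x":0.007,"y":0.001,"z":0,"spin":0.4}]'
```

```text
t: 5.33
eef_pos: [576.0, -102.2, 70.7]
tcp_rot: [3.142, -0.0, 0.136]
ft_force: [0.2, -1.1, 0.3]
opening: 0.004
```

```bash
python3 -m handwheel '[{"hand":0,"x":0.001,"y":0,"z":0,"spin":0},{"hand":0,"x":0.002,"y":0,"z":0,"spin":0},{"hand":0,"x":0.003,"y":0,"z":0,"spin":0},{"hand":0,"x":0.003,"y":0,"z":0,"spin":0}]'
```

```text
t: 5.67
eef_pos: [579.0, -102.2, 70.7]
tcp_rot: [-3.142, -0.0, 0.136]
ft_force: [-0.1, 0.5, 0.5]
opening: 0.002
```

```bash
python3 -m handwheel '[{"hand":0,"x":0.001,"y":0,"z":0,"spin":0},{"hand":0,"x":0.002,"y":0,"z":0,"spin":0},{"hand":0,"x":0.003,"y":0,"z":0,"spin":0},{"hand":0,"x":0.003,"y":0,"z":0,"spin":0}]'
```

```text
t: 6.0
eef_pos: [582.0, -102.1, 70.6]
tcp_rot: [-3.142, -0.0, 0.136]
ft_force: [-0.6, 0.8, 0.3]
opening: 0.003
```

```bash
python3 - <<'E'
from h import *
d=snap('side','d3'); cv2.imwrite('pics/d3c.png',cv2.resize(d['img'][150:345,230:430],(600,585),interpolation=cv2.INTER_CUBIC)[:,:,::-1])
s=state();print(s['eef_pos'],s['ft_force'])
E
```

```text
[ 581.94504444 -102.19063647   70.60515125] [-0.74799216 -0.24803217 -0.25083226]
```

View pics/d3c.png

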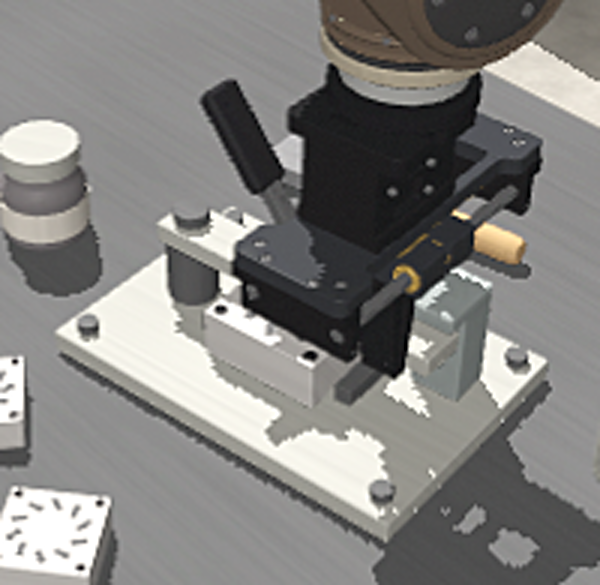

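The strap end is now close to the post at crop (440,350), and the finger is just behind it. There is no stop force yet, so I'll keep pushing in small steps.

```bash
python3 -m handwheel '[{"hand":0,"x":0.001,"y":0,"z":0,"spin":0},{"hand":0,"x":0.002,"y":0,"z":0,"spin":0},{"hand":0,"x":0.003,"y":0,"z":0,"spin":0},{"hand":0,"x":0.003,"y":0,"z":0,"spin":0}]'
```

```text
t: 6.38
eef_pos: [582.7, -102.1, 70.5]
tcp_rot: [-3.14, 0.005, 0.137]
ft_force: [-12.8, -1.0, 7.0]
opening: 0.002
```

```bash
python3 -m handwheel '[{"hand":0,"x":0.001,"y":0,"z":0,"spin":0},{"hand":0,"x":0.002,"y":0,"z":0,"spin":0},{"hand":0,"x":0.002,"y":0,"z":0,"spin":0}]'
```

```text
t: 6.63
eef_pos: [582.8, -102.0, 70.4]
tcp_rot: [-3.139, 0.009, 0.137]
ft_force: [-21.2, -2.9, 13.3]
opening: 0.007
```

```bash
python3 -m handwheel '[{"hand":0,"x":0.001,"y":0,"z":0,"spin":0},{"hand":0,"x":0.002,"y":0,"z":0,"spin":0},{"hand":0,"x":0.002,"y":0,"z":0,"spin":0}]'
```

```text
t: 6.88
eef_pos: [583.0, -102.0, 70.4]
tcp_rot: [-3.138, 0.013, 0.137]
ft_force: [-32.1, -4.5, 19.5]
opening: 0.004
```

There is a firm stop at x=583, with the force rising to 32 N without motion: the strap is home. I'll back off and rise, then look.

```bash
python3 -m handwheel '[{"hand":0,"x":-0.010,"y":-0.001,"z":0,"spin":0},{"hand":0,"x":-0.030,"y":-0.004,"z":0,"spin":0},{"hand":0,"x":-0.060,"y":-0.009,"z":0,"spin":0},{"hand":0,"x":-0.060,"y":-0.009,"z":0.04,"spin":0},{"hand":0,"x":-0.060,"y":-0.009,"z":0.08,"spin":0},{"hand":0,"x":-0.060,"y":-0.009,"z":0.12,"spin":0},{"hand":0,"x":-0.060,"y":-0.009,"z":0.16,"spin":0},{"hand":0,"x":-0.060,"y":-0.009,"z":0.20,"spin":0},{"hand":0,"x":-0.060,"y":-0.009,"z":0.20,"spin":0},{"hand":0,"x":-0.060,"y":-0.009,"z":0.20,"spin":0}]'; python3 - <<'E'
from h import *
snap('wrist','w4');snap('side','d4');a=snap('scene','s4');s=state();print(s['eef_pos'],s['tcp_rot'],s['ft_force'])
W=load('w4')['img'];S=cv2.resize(a['img'][165:310,200:380],(400,322),interpolation=cv2.INTER_CUBIC)
D=cv2.resize(load('d4')['img'][150:340,230:430],(400,380))
o=np.zeros((600,800,3),np.uint8);o[:300,:400]=cv2.resize(W,(400,300));o[:300,400:]=S[:300];o[300:,200:600]=D[:300]
cv2.imwrite('pics/m4.png',o[:,:,::-1])
E
```

```text
t: 7.72
eef_pos: [529.5, -111.4, 272.7]
tcp_rot: [3.139, -0.005, 0.136]
ft_force: [-0.3, -0.3, -0.8]
opening: 0.001
[ 528.4120398  -111.10448549  269.33806013] [-3.14072627e+00  1.63098214e-03  1.36411895e-01] [-0.22018408 -0.43190491  0.0437783 ]
```

View pics/m4.png

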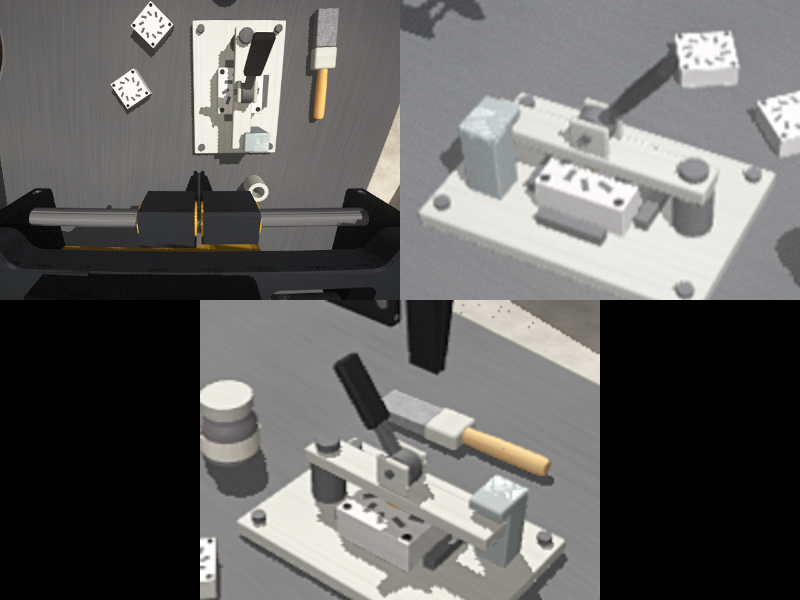

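The strap lies under the lip against the post in all three views, and the lever is still up. Its tip is at scene (322,193) and side (303,179). I'll measure the lever and the strap direction.

```bash
python3 - <<'E'
from h import *
s=load('s4');d=load('d4')
tip,e=tri((s,322.4,192.9),(d,303,179)); print('tip',tip,e)
nut,e=tri((s,200+294/2.222,165+168/2.222),(d,293.5,220.5)); print('nut',nut,e)
P=np.array([582,60.5])
for th in(0,):
    u=np.array([np.sin(.147),-np.cos(.147)])
    print('r tip',(tip[:2]-P)@u,'lat',(tip[:2]-P)@np.array([np.cos(.147),np.sin(.147)]), 'phi',np.arctan2(tip[2]-90,85-(tip[:2]-P)@u))
    for r in(45,38,30,20,15): print(r,P+u*r)
E
```

```text
tip [583.90667457  38.16117559 172.48638163] 4.421338936818621
nut [580.69303365  59.72339015  74.86336132] 0.8126765927326666
r tip 22.377171720718806 lat -1.3858823509296394 phi 0.9214395757932934
45 [588.5912018  15.9853276]
38 [587.56590375  22.9098322 ]
30 [586.39413454  30.82355173]
20 [584.92942302  40.71570116]
15 [584.19706727  45.66177587]
```

```bash
python3 -m handwheel '[{"hand":0,"x":0.018,"y":0.035,"z":0,"spin":0},{"hand":0,"x":0.035,"y":0.070,"z":0,"spin":0},{"hand":0,"x":0.050,"y":0.105,"z":0,"spin":0},{"hand":0,"x":0.059,"y":0.129,"z":0,"spin":0.1},{"hand":0,"x":0.059,"y":0.129,"z":-0.03,"spin":0.1},{"hand":0,"x":0.059,"y":0.129,"z":-0.06,"spin":0.1},{"hand":0,"x":0.059,"y":0.129,"z":-0.07,"spin":0.1},{"hand":0,"x":0.059,"y":0.129,"z":-0.07,"spin":0.1}]'
```

```text
t: 8.53
eef_pos: [586.5, 17.9, 197.1]
tcp_rot: [-3.14, 0.006, 0.145]
ft_force: [1.1, 0.2, 0.1]
opening: 0.003
```

```bash
python3 -m handwheel '[{"hand":0,"x":0,"y":0.001,"z":-0.008,"spin":0},{"hand":0,"x":0,"y":0.003,"z":-0.015,"spin":0},{"hand":0,"x":-0.001,"y":0.006,"z":-0.022,"spin":0},{"hand":0,"x":-0.001,"y":0.009,"z":-0.029,"spin":0},{"hand":0,"x":-0.002,"y":0.012,"z":-0.035,"spin":0},{"hand":0,"x":-0.002,"y":0.014,"z":-0.041,"spin":0},{"hand":0,"x":-0.002,"y":0.016,"z":-0.047,"spin":0},{"hand":0,"x":-0.003,"y":0.018,"z":-0.053,"spin":0},{"hand":0,"x":-0.003,"y":0.019,"z":-0.058,"spin":0}]'
```

```text
t: 9.28
eef_pos: [585.7, 37.1, 144.0]
tcp_rot: [3.141, -0.004, 0.145]
ft_force: [0.4, 3.3, 9.1]
opening: 0.006
```

```bash
python3 -m handwheel '[{"hand":0,"x":0,"y":0.001,"z":-0.004,"spin":0},{"hand":0,"x":0,"y":0.002,"z":-0.008,"spin":0},{"hand":0,"x":-0.001,"y":0.003,"z":-0.012,"spin":0},{"hand":0,"x":-0.001,"y":0.004,"z":-0.016,"spin":0},{"hand":0,"x":-0.001,"y":0.005,"z":-0.020,"spin":0},{"hand":0,"x":-0.001,"y":0.005,"z":-0.024,"spin":0},{"hand":0,"x":-0.001,"y":0.005,"z":-0.024,"spin":0}]'
```

```text
t: 9.87
eef_pos: [584.6, 42.4, 119.6]
tcp_rot: [-3.141, -0.003, 0.145]
ft_force: [0.4, 2.3, 3.7]
opening: 0.002
```

```bash
python3 -m handwheel '[{"hand":0,"x":0,"y":0,"z":-0.003,"spin":0},{"hand":0,"x":0,"y":0,"z":-0.006,"spin":0},{"hand":0,"x":0,"y":0,"z":-0.009,"spin":0},{"hand":0,"x":0,"y":0,"z":-0.009,"spin":0}]'
```

```text
t: 10.2
eef_pos: [584.5, 42.7, 110.8]
tcp_rot: [-3.141, -0.003, 0.145]
ft_force: [-0.5, 3.6, 3.9]
opening: 0.007
```

```bash
python3 -m handwheel '[{"hand":0,"x":0,"y":0,"z":-0.001,"spin":0},{"hand":0,"x":0,"y":0,"z":-0.002,"spin":0},{"hand":0,"x":0,"y":0,"z":-0.003,"spin":0},{"hand":0,"x":0,"y":0,"z":-0.003,"spin":0}]'
```

```text
t: 10.53
eef_pos: [584.6, 42.6, 109.9]
tcp_rot: [-3.141, -0.004, 0.145]
ft_force: [-7.5, 7.1, 26.7]
opening: 0.001
```

```bash
python3 -m handwheel '[{"hand":0,"x":0,"y":0,"z":-0.001,"spin":0},{"hand":0,"x":0,"y":0,"z":-0.001,"spin":0},{"hand":0,"x":0,"y":0,"z":-0.001,"spin":0}]'
```

```text
t: 10.78
eef_pos: [584.7, 42.6, 109.7]
tcp_rot: [-3.141, -0.005, 0.145]
ft_force: [-9.8, 8.3, 35.8]
opening: 0.006
```

```bash
python3 -m handwheel '[{"hand":0,"x":0,"y":0,"z":0.01,"spin":0},{"hand":0,"x":0,"y":0,"z":0.04,"spin":0},{"hand":0,"x":0,"y":0,"z":0.08,"spin":0},{"hand":0,"x":0,"y":0,"z":0.12,"spin":0},{"hand":0,"x":0,"y":0,"z":0.16,"spin":0},{"hand":0,"x":-0.04,"y":0,"z":0.19,"spin":0},{"hand":0,"x":-0.08,"y":0.02,"z":0.20,"spin":0},{"hand":0,"x":-0.12,"y":0.04,"z":0.20,"spin":0},{"hand":0,"x":-0.14,"y":0.08,"z":0.20,"spin":0},{"hand":0,"x":-0.14,"y":0.12,"z":0.20,"spin":0},{"hand":0,"x":-0.14,"y":0.16,"z":0.20,"spin":0},{"hand":0,"x":-0.14,"y":0.16,"z":0.20,"spin":0},{"hand":0,"x":-0.14,"y":0.16,"z":0.20,"spin":0}]'; python3 - <<'E'
from h import *
d=snap('side','d5');a=snap('scene','s5');s=state();print(s['eef_pos'],s['ft_force'])
S=cv2.resize(a['img'][165:345,170:430],(578,400),interpolation=cv2.INTER_CUBIC)[:300]
o=np.zeros((600,800,3),np.uint8);o[:300,:578]=S;o[300:,:]=cv2.resize(d['img'][195:345,215:470],(800,470),interpolation=cv2.INTER_CUBIC)[:300]
o[:300]=cv2.resize(a['img'][165:345,170:430],(800,554),interpolation=cv2.INTER_CUBIC)[40:340]
cv2.imwrite('pics/m5.png',o[:,:,::-1])
E
```

```text
t: 11.87
eef_pos: [443.4, 203.9, 306.2]
tcp_rot: [-3.141, -0.002, 0.148]
ft_force: [0.3, -0.4, 0.6]
opening: -0.0
[443.80787015 201.54596341 305.81757823] [-0.24631145  0.00833294  0.77660566]
```

View pics/m5.png

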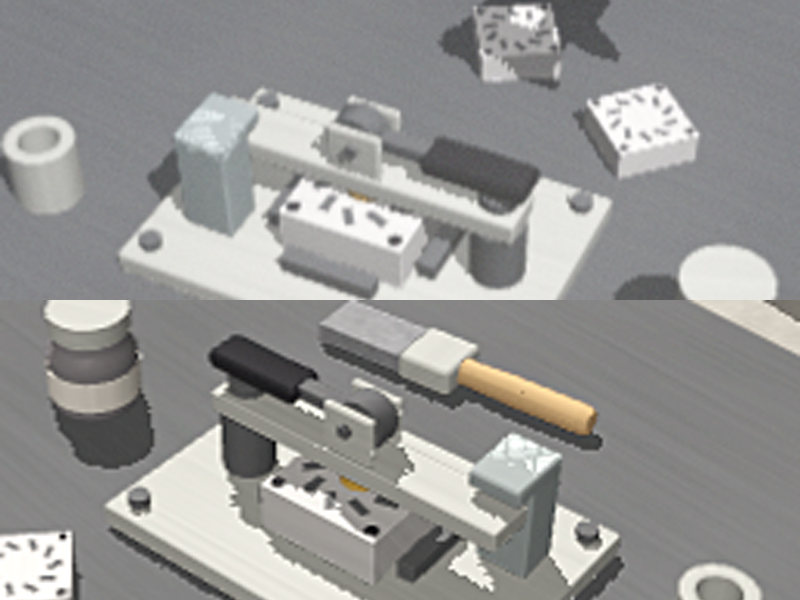

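Both views show the lever lying along the strap, the brass foot on the insert and the strap against the post. Last, a numeric check of lever level and insert shift.

```bash
python3 - <<'E'
from h import *
s=load('s5');d=load('d5')
S=lambda u,v:(s,170+u/3.077,165+(v+40)/3.078); D=lambda u,v:(d,215+u/3.137,195+(v-300)/3.133)
print('grip far end',tri(S(530,183),D(218,358))); print('grip near end',tri(S(430,158),D(305,385)))
u=np.array([np.sin(.147),-np.cos(.147)]);P=np.array([582,60.5])
for r in(-20,45): print('expected',r,P+u*r,90)
p,e=tri(S(395,240),D(277,482)); print('insert front/piv holes: scene', onz(*S(394,240),47), onz(*S(294,206),47),'side',onz(*D(371,530),47),onz(*D(277,482),47))
a,b=load('scene0'),load('side0')
f=lambda n,x0,y0,w,h:0
print('before hole F,L,Bk: (620.7,14.9) (631.6,-50.5) (565.9,-60.8)')
for k,(x,y,w,h) in dict(jar=(380,255,50,55),brush=(205,298,130,62),bush=(168,212,30,38)).items():
    print(k,np.abs(s['img'][y:y+h,x:x+w].astype(int)-a['img'][y:y+h,x:x+w]).mean().round(2))
E
```

```text
grip far end (array([573.58200332,  75.66591185,  85.41921154]), np.float64(0.15092563523586436))
grip near end (array([590.50507678,  19.34475947,  88.30426217]), np.float64(0.5494929710001821))
expected -20 [579.07057698  80.28429884] 90
expected 45 [588.5912018  15.9853276] 90
insert front/piv holes: scene [621.96560848  15.8484314   47.        ] [631.80261203 -48.60294431  47.        ] side [565.53161455 -62.00015755  47.        ] [554.60061429   2.84384532  47.        ]
before hole F,L,Bk: (620.7,14.9) (631.6,-50.5) (565.9,-60.8)
jar 5.27
brush 5.31
bush 5.38
```

```bash
python3 -c "
from cell import job_done,state
print(job_done(), state()['t'])"
```

```text
the job is handed in; nothing more can be done
the job is handed in; nothing more can be done
```

The insert is clamped and the job is handed in; the last clock reading was 11.9 s, against the 54 s limit. I pushed the strap round with the outside of the closed fingers until it stopped against the hook post. Only then did I push the cam lever down with the fingertips until it stopped at level.

**Strap:** it stopped firmly at TCP x = 583, about 5 mm further than I had predicted. I put that down to the closed fingers being thinner than I assumed. The force rose to about 32 N in x with no more movement, and the pictures show the strap end under the lip and against the post.

**Lever:** it stopped with the fingertips at about 96 mm, under about 36 N downward. That matches the level height of the grip. Triangulated from two views, the grip ends stand at 85 and 88 mm, so the lever is level within how well I could pick pixels. In the pictures the foot appears to bear on the insert.

**Insert:** the three relief holes I compared are within 2 mm of where they were at the start, which is inside the measuring error.

**Jar, brush and bush:** these image areas changed by the same small amount (mean difference about 5), which I read as camera noise, so they appear untouched.

**Hand:** it finished clear, 306 mm up and to the side, with no contact force.

One of the first `handwheel` calls was refused for missing keys, and it moved nothing. No check failed.

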